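# Unstack the seedling packs onto their drip trays

## Robot

A 7-joint arm with a two-finger parallel gripper is mounted at the origin on the work surface. World frame = base frame: x ahead of the robot, y to its left, z up, the work surface at z = 0. Lengths are in m, angles in rad, forces in N, time in s.
With the tool pointing down it reaches from about 0.4 to 0.875 m from the base axis. Payload 4.4 kg.
Tool frame: the origin (TCP) lies between the finger pads; the fingertips stand 17 mm ahead of it and the grasp point (between the pads) lies 2 mm behind it; z points along the fingers, x is the direction in which the jaws open and shut, and the axes are right-handed (so a half turn about z gives the same grasp; the last joint's range is limited). The gripper opens to 85 mm and grips with 20 to 120 N. Pads are 22 mm wide; open, the fingers measure 114 mm over their backs; the gripper's body (76 mm by 85 mm) begins 54 mm behind the grasp point. The pads swing forward as they close: fully open they stand 13 mm farther back than shut.
Start: joints at [-1.217, 0.628, 0.038, 1.517, -0.027, 0.996, -0.02], TCP at [0.265, 0.594, 0.248] pointing down, gripper open.
Joint ranges: [-3.06, 3.06], [-0.37, 2.12], [-1.25, 1.32], [0.18, 2.47], [-1.1, 4.24], [0.23, 1.98], [-2.94, 2.94]. Speed limits (rad/s): [2.57, 2.57, 3.14, 3.14, 3.14, 3.14, 3.14].

## Interface

Orientations are given as a rotation vector (axis times angle).
In Python, from bench import arm, vision, ticket gives the robot as it stands.
- The arm moves only by the tool play_rows, never from a script. Its argument "moves" is text: rows parted by semicolons, each of 6 numbers parted by spaces: the shift along the tool's x, y, z in mm, then the turn, a rotation vector about the tool's x, y, z in degrees. A call has 1 to 12 rows; each row shifts and turns the commanded pose from where the row before left it, along the tool's axes as they then stand; what a row does not reach is not made up. A row lasts 1/12 s, in which the tool goes at most 41.7 mm and 7.16 degrees, less where a joint would pass 70% of its speed; a pose out of reach is approached as far as the arm can. A call is refused whole if a number of a shift passes 41.7 or a number of a turn 7.16, either way. A call with a gripper value outside its range is refused whole. "grip" is the closure, from 0 (fully open) to 1 (shut), set as the call begins (left out, the last holds). The fingers move at their own pace and stop on an object; the grip force is fixed at half the most. Time passes only in rows, so rows that do not move let the fingers close. It gives the time, the measured TCP pose, the force and the opening at its end, in the units of the state.
- arm.get_state(): the state, without advancing time (a new reading comes with each control period).
- vision.get_image(name): name is "side" or "top" or "wrist"; returns a dict with "image" (420x560x3 uint8, red, green, blue), "range_z" (420x560 float32, m along the optical axis (not along the pixel's ray), 0 where there is no reading), "fx", "fy", "cx", "cy" (pixels), "extrinsics" (4x4, takes a point from world to camera coordinates). Camera axes: x right, y down, z forward; pixel columns grow to the right and rows downward; lengths in m; the calibration is good to about 2 mm. A picture is of the moment at which its call begins.
- ticket.finish_job(): hands the job in, once; it reports no verdict.
The state is a dict: "clock": time; "q": joint angles; "dq": joint speeds; "tau": joint torques, N m; "tool_pos": TCP position; "orientation": TCP orientation; "contact_force": force on the tool from outside, world axes, zero at the start; "wrist_torque": the same for the moment, N m; "width": opening from 0.0 (shut) to 1.0 (fully open).
Only numpy, scipy, OpenCV 4.12 (cv2) and the standard library are available. Lean on these libraries where they do the work, as an engineer would, in place of code of your own. Each camera call takes 0.05 s, during which the arm holds its last target. There are 200 camera calls.

## Task

Take the stack of black seedling packs apart one piece at a time, from the top down, and set each one upright, flat and squared up inside the yellow drip tray of its own shape: six-cell pack in the large oblong tray, four-cell pack in the square tray, three-cell strip in the narrow tray, round pot in the round saucer. Let none of them fall over or tip, and leave the spray bottle and the white jug where they stand.

Things in the scene. Friction and masses are not known exactly. Their poses are not given: they have to be found in the camera images.
- six_pack: Black plastic seedling cell pack, empty, open cells (each 29 mm square outside, walls 2.5 mm, at 31 mm pitch), with straight sides and paler grey rims; 2 x 3 cells, 91 mm along its x, 60 mm along its y, 45 mm high, about 90 g. It stands on the bench as the bottom of the stack. Origin at the centre of its underside, z up. 
- four_pack: Black plastic seedling cell pack, empty, open cells (each 29 mm square outside, walls 2.5 mm, at 31 mm pitch), with straight sides and paler grey rims; 2 x 2 cells, 60 x 60 mm, 45 mm high, about 70 g. It starts second from the bottom, standing on the six-cell pack's rims. Origin at the centre of its underside, z up. 
- strip_pack: Black plastic seedling cell pack, empty, open cells (each 29 mm square outside, walls 2.5 mm, at 31 mm pitch), with straight sides and paler grey rims; one row of three cells, 91 mm along its x, 29 mm along its y, 45 mm high, about 60 g. It starts third from the bottom, lying across the four-cell pack. Origin at the centre of its underside, z up. 
- round_pot: Round black plastic plant pot with a paler grey rim, empty, open at the top, 50 mm across at the rim, 44 mm at the foot, 55 mm high, wall 3 mm, about 50 g. It starts on top of the stack, on the middle of the three-cell strip. Origin at the centre of its underside, z up. 
- six_tray: Shallow yellow plastic drip tray, fixed to the bench, with a flat floor 3 mm thick and a rim 4 mm thick whose top is 7 mm above the bench; the large oblong one, for the six-cell pack: 117 mm along its x and 86 mm along its y outside, 109 x 78 mm inside. Origin at the centre of its underside, z up. 
- four_tray: Shallow yellow plastic drip tray, fixed to the bench, with a flat floor 3 mm thick and a rim 4 mm thick whose top is 7 mm above the bench; the square one, for the four-cell pack: 86 x 86 mm outside, 78 x 78 mm inside. Origin at the centre of its underside, z up. 
- strip_tray: Shallow yellow plastic drip tray, fixed to the bench, with a flat floor 3 mm thick and a rim 4 mm thick whose top is 7 mm above the bench; the narrow one, for the three-cell strip: 117 mm along its x and 55 mm along its y outside, 109 x 47 mm inside. Origin at the centre of its underside, z up. 
- round_saucer: Shallow round yellow plastic saucer, fixed to the bench, for the round pot: 72 mm across outside, 64 mm inside, floor 3 mm thick, rim top 7 mm above the bench. Origin at the centre of its underside, z up. 
- spray_bottle: Bystander: white spray bottle with a yellow trigger head, 70 mm across, 190 mm high; its head and nozzle reach 61 mm from its axis along its -x. Origin at the centre of its underside, z up. 
- jug: Bystander: white plastic jug like a mug, 80 mm across, 85 mm high, with a handle on its +y side. Origin at the centre of its underside, z up. 

How it is judged:
By the outcome, as a careful person would: the job done as asked, in the order asked, and still so for the second after the job is handed in, with the robot touching nothing.
It also fails if it takes over 104 s, if anything falls off the work surface, if the arm or the gripper's body presses on something with over 40 N, if the wrist force passes 120 N, or if a joint passes its speed limit or range.

## Working session

There is one attempt and no reset: what is moved stays moved. The work goes in short steps, Python scripts to look and compute and a tool call to move; the robot and the scene stay as the last step left them, time stands still between calls to the robot, and variables do not carry over. Pictures are saved under pics/ and viewed, about 12 in all and at most 16, crops included, and the job is handed in when it is done.

Besides the shell and the picture viewer there is one more tool, called after ">>>" as name(argument=value, ...), one argument or row to a line, values as JSON. play_rows: Moves the arm, as the interface text tells. Its arguments: {"type":"object","properties":{"moves":{"type":"string"},"grip":{"type":"number"}},"required":["moves"]}

```bash
mkdir -p pics
cat > h.py <<'E'
import numpy as np, cv2
from bench import arm, vision, ticket
def shot(n,save=None):
    d=vision.get_image(n)
    if save: cv2.imwrite('pics/'+save,d['image'][:,:,::-1])
    return d
def cloud(d):
    z=d['range_z'];h,w=z.shape
    u,v=np.meshgrid(np.arange(w),np.arange(h))
    P=np.stack([(u-d['cx'])/d['fx']*z,(v-d['cy'])/d['fy']*z,z],-1)
    E=d['extrinsics']
    return (P-E[:3,3])@E[:3,:3]
E
python3 - <<'E'
from h import *
for n in('top','side'):
    d=shot(n,n+'0.png'); np.savez(n+'0.npz',**d); print(n,d['fx'],-d['extrinsics'][:3,:3].T@d['extrinsics'][:3,3])
s=arm.get_state();print(s)
E
```

```text
top 531.398777407193 [ 0.46563307 -0.10876021  1.79871636]
side 386.90991294886777 [ 0.4904202  -0.93689946  0.73515825]
{'clock': 0.1, 'q': array([-1.21681142,  0.62928594,  0.03843164,  1.51828242, -0.02702482,
        0.99630275, -0.01999614]), 'dq': array([-0.00084939,  0.00025447,  0.00146576, -0.00406102,  0.00018954,
        0.00063365, -0.00066782]), 'tau': array([ 3.71006085e-03, -5.64520168e+01,  1.23063326e+00, -1.93971580e+01,
        1.13172422e-02,  5.43652510e-03,  6.46426827e-06]), 'tool_pos': array([0.26465435, 0.59308701, 0.24745523]), 'orientation': array([ 2.63473659e+00,  1.70932296e+00, -2.32761013e-03]), 'contact_force': array([ 0.52868572, -0.50692298, -0.35553012]), 'wrist_torque': array([0.05067781, 0.02880112, 0.02496656]), 'width': 0.9999447059454949}
```

View pics/top0.png

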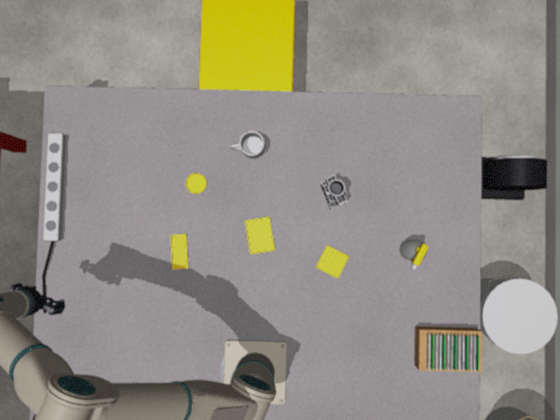

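View pics/side0.png

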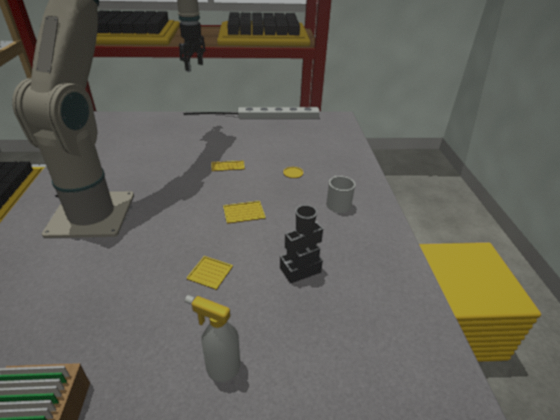

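The top view shows trays at px (179,252) narrow, (260,236) oblong, (332,262) square and the saucer at (196,183). The stack is at (336,190), the jug at (251,144) and the bottle at (412,250). Next I measure them.

```bash
cat > m1.py <<'E'
from h import *
d=dict(np.load('top0.npz')); W=cloud(d); im=d['image']
def ray(d,uv,z):
    E=d['extrinsics'];R=E[:3,:3];c=-R.T@E[:3,3]
    r=R.T@np.array([(uv[0]-d['cx'])/d['fx'],(uv[1]-d['cy'])/d['fy'],1]);return c+r*(z-c[2])/r[2]
hsv=cv2.cvtColor(im,cv2.COLOR_RGB2HSV)
m=((hsv[...,1]>150)&(hsv[...,2]>70)&(abs(hsv[...,0].astype(int)-28)<8)).astype(np.uint8)
m[:100]=0
for c in cv2.findContours(m,0,1)[0]:
    if cv2.contourArea(c)<100: continue
    p=np.array([ray(d,q[0],.007)[:2] for q in c],np.float32)
    r=cv2.minAreaRect(p*1000); print('yellow',c.mean((0,1)).round(),np.round(r[0]),np.round(r[1]),round(r[2],1))
s=W[160:215,310:360].reshape(-1,3); 
print('bench z',np.median(W[300,300:400,2]))
for lo,hi in((.03,.055),(.08,.1),(.125,.145),(.18,.2)):
    p=s[(s[:,2]>lo)&(s[:,2]<hi)]
    if len(p)<5: continue
    r=cv2.minAreaRect((p[:,:2]*1000).astype(np.float32)); print(lo,len(p),np.median(p[:,2]).round(4),np.round(r[0]),np.round(r[1]),round(r[2],1))
for (a,b,c,e) in((125,160,228,270),(232,272,395,432)):
    s=W[a:b,c:e].reshape(-1,3);p=s[s[:,2]>.04];print('by',p[:,:2].min(0),p[:,:2].max(0),p[:,2].max())
crop=cv2.resize(im[155:275,280:440][:,:,::-1],None,fx=5,fy=5,interpolation=2);cv2.imwrite('pics/crop0.png',crop)
E
python3 m1.py
```

```text
yellow [332. 261.] [ 369. -251.] [81. 81.] 64.7
yellow [420. 254.] [ 403. -544.] [33. 72.] 64.8
yellow [179. 251.] [390. 263.] [114.  52.] 4.6
yellow [260. 235.] [452.  -6.] [112.  82.] 10.9
yellow [196. 183.] [624. 215.] [65. 64.] 1.8
bench z 0.0016827873668805702
0.03 96 0.0465 [ 602. -249.] [91. 60.] 23.0
0.08 108 0.0924 [ 604. -249.] [85. 60.] 25.0
0.125 153 0.1388 [ 602. -245.] [90. 40.] 28.0
0.18 69 0.1908 [ 604. -245.] [49. 49.] 89.7
by [ 0.46563307 -0.10876021] [0.78996615 0.09997292] 1.7987163551105063
by [ 0.36287372 -0.54291281] [ 0.46563307 -0.10876021] 1.7987163551105063
```

Run:
```python
from h import *
d=dict(np.load('top0.npz'));print(d['fx'],d['extrinsics'].round(3))
```

```text
531.398777407193 [[ 0.025 -1.    -0.003 -0.116]
 [-0.999 -0.025 -0.043  0.539]
 [ 0.043  0.004 -0.999  1.778]
 [ 0.     0.     0.     1.   ]]
```

View pics/crop0.png

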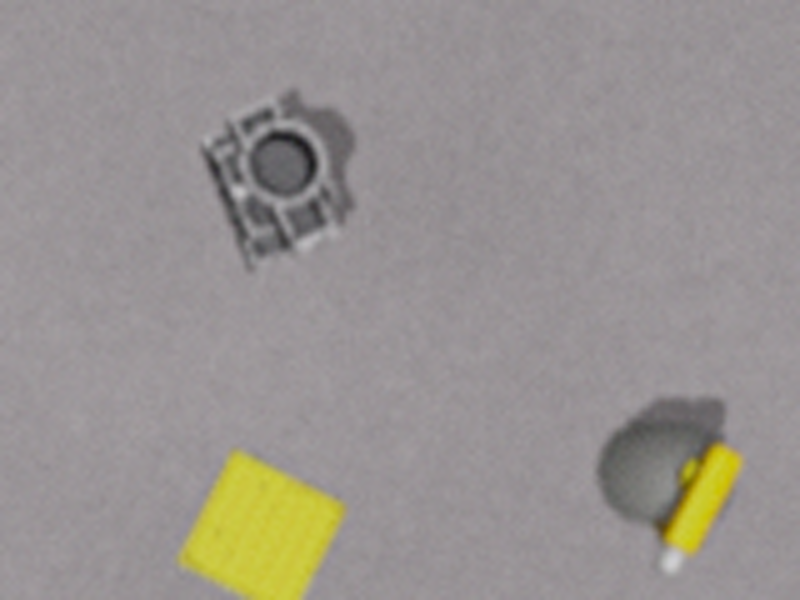

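```bash
cat > p.py <<'E'
# python3 p.py x y z heading_deg n : rows (mm, deg, tool axes) from present pose
import sys
from h import *
from scipy.spatial.transform import Rotation as R
x,y,z,hd,n=map(float,sys.argv[1:6]);n=int(n)
s=arm.get_state();p=s['tool_pos'];R0=R.from_rotvec(s['orientation'])
h=np.radians(hd);Rt=R.from_matrix(np.array([[np.cos(h),np.sin(h),0],[np.sin(h),-np.cos(h),0],[0,0,-1.]]).round(9))
w=(R0.inv()*Rt).as_rotvec()/n;d=(np.array([x,y,z])-p)/n*1000
rows=[];Rc=R0
for i in range(n):
    rows.append(' '.join('%g'%round(a,1) for a in list(Rc.inv().apply(d))+list(np.degrees(w))));Rc=Rc*R.from_rotvec(w)
x0=R0.apply([1,0,0]);print('at',p.round(4),'head',np.degrees(np.arctan2(x0[1],x0[0])).round(1),'t',round(s['clock'],2),'F',s['contact_force'].round(1),'w',round(s['width'],3))
for k in range(0,n,12): print('; '.join(rows[k:k+12]))
E
python3 p.py 0.58 -0.24 0.36 -65 27
```

```text
at [0.2647 0.5931 0.2475] head 65.9 t 0.1 F [ 0.5 -0.5 -0.4] w 1.0
-23.4 23.2 -4.1 0 0 4.8; -21.4 25.1 -4.1 0 0 4.8; -19.2 26.9 -4.1 0 0 4.8; -16.8 28.4 -4.1 0 0 4.8; -14.4 29.7 -4.1 0 0 4.8; -11.8 30.8 -4.1 0 0 4.8; -9.2 31.7 -4.1 0 0 4.8; -6.5 32.4 -4.1 0 0 4.8; -3.7 32.8 -4.1 0 0 4.8; -0.9 33 -4.2 0 0 4.8; 1.9 32.9 -4.2 0 0 4.8; 4.7 32.7 -4.2 0 0 4.8
7.4 32.2 -4.2 0 0 4.8; 10.1 31.4 -4.2 0 0 4.8; 12.7 30.4 -4.2 0 0 4.8; 15.2 29.3 -4.2 0 0 4.8; 17.7 27.9 -4.2 0 0 4.8; 20 26.3 -4.2 0 0 4.8; 22.1 24.5 -4.2 0 0 4.8; 24.1 22.5 -4.2 0 0 4.8; 25.9 20.4 -4.2 0 0 4.8; 27.6 18.1 -4.2 0 0 4.8; 29 15.8 -4.2 0 0 4.8; 30.2 13.2 -4.2 0 0 4.8
31.2 10.6 -4.2 0 0 4.8; 32 8 -4.2 0 0 4.8; 32.6 5.2 -4.2 0 0 4.8
```

>>> play_rows(
  moves="-23 23 -4 0 0 4.8; -21 25 -4 0 0 4.8; -19 27 -4 0 0 4.8; -17 28 -4 0 0 4.8; -14 30 -4 0 0 4.8; -12 31 -4 0 0 4.8; -9 32 -4 0 0 4.8; -6.5 32 -4 0 0 4.8; -4 33 -4 0 0 4.8; -1 33 -4 0 0 4.8; 2 33 -4 0 0 4.8; 5 33 -4 0 0 4.8",
)

```text
clock: 1.1
tool_pos: [0.4074, 0.2227, 0.2964]
orientation: [-3.134, -0.223, 0.001]
contact_force: [1.0, 1.1, 0.7]
width: 0.998
```

>>> play_rows(
  moves="7 32 -4 0 0 4.8; 10 31 -4 0 0 4.8; 13 30 -4 0 0 4.8; 15 29 -4 0 0 4.8; 18 28 -4 0 0 4.8; 20 26 -4 0 0 4.8; 22 24 -4 0 0 4.8; 24 22 -4 0 0 4.8; 26 20 -4 0 0 4.8; 28 18 -4 0 0 4.8; 29 16 -4 0 0 4.8; 30 13 -4 0 0 4.8",
)

```text
clock: 2.1
tool_pos: [0.554, -0.1426, 0.3442]
orientation: [-2.853, 1.315, 0.001]
contact_force: [0.9, 0.7, -0.2]
width: 1.001
```

>>> play_rows(
  moves="31 11 -4 0 0 4.8; 32 8 -4 0 0 4.8; 33 5 -4 0 0 4.8; 0 0 0 0 0 0; 0 0 0 0 0 0",
)

```text
clock: 2.52
tool_pos: [0.5904, -0.2356, 0.3555]
orientation: [2.665, -1.66, -0.001]
contact_force: [0.5, -1.1, 0.1]
width: 0.999
```

```bash
python3 - <<'E'
from h import *
d=shot('wrist','w1.png');np.savez('w1.npz',**d)
E=d['extrinsics'];print(-E[:3,:3].T@E[:3,3],E[:3,:3].round(2).tolist(),d['fx'],d['cx'])
E
python3 p.py 0.603 -0.247 0.3 -65 3|head -1
```

```text
[ 0.64811086 -0.20715101  0.48054986] [[0.44, -0.9, 0.0], [-0.87, -0.43, 0.26], [-0.23, -0.12, -0.97]] 290.2702495495164 283.34055619761165
at [ 0.5905 -0.2335  0.3554] head -63.7 t 2.57 F [-0.7 -0.3  0. ] w 1.0
```

View pics/w1.png

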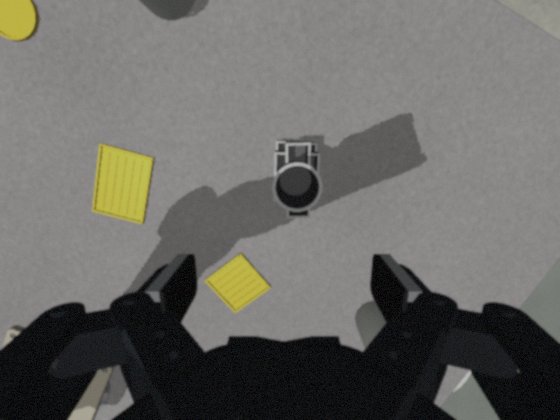

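The wrist view shows the stack between the fingers, with the pot rim at px (297,187) and the strip and packs under it at (297,150). I'll measure each layer from the range cloud.

```bash
cat > m2.py <<'E'
import sys
from h import *
def layer(W,lo,hi,c=(.6,-.25),r=.1):
    s=W.reshape(-1,3);p=s[(s[:,2]>lo)&(s[:,2]<hi)&(np.hypot(s[:,0]-c[0],s[:,1]-c[1])<r)]
    if len(p)<8: return None
    q=cv2.minAreaRect((p[:,:2]*1000).astype(np.float32));return len(p),p[:,2].mean().round(4),np.round(q[0],1),np.round(q[1],1),round(q[2],1)
if __name__=='__main__':
    W=cloud(dict(np.load('w1.npz')))
    for z in(.045,.09,.135,.19): print(z,layer(W,z-.004,z+.004))
    s=W.reshape(-1,3);p=s[abs(s[:,2]-.19)<.005];p=p[np.hypot(p[:,0]-.603,p[:,1]+.247)<.05]
    print(cv2.minEnclosingCircle((p[:,:2]*1000).astype(np.float32)))
E
python3 m2.py; python3 p.py 0.603 -0.247 0.26 -65 6
```

```text
0.045 (215, np.float64(0.0468), array([ 602.9, -248.6]), array([90.7, 59.3]), 23.7)
0.09 (422, np.float64(0.0917), array([ 624.1, -238.1]), array([44.1, 61.3]), 28.9)
0.135 (781, np.float64(0.1373), array([ 602.3, -245.3]), array([91.3, 37.9]), 26.2)
0.19 (562, np.float64(0.1899), array([ 605.4, -243.8]), array([49.9, 49.1]), 27.5)
((605.3121948242188, -243.75277709960938), 25.42619514465332)
at [ 0.5905 -0.2335  0.3554] head -63.7 t 2.57 F [-0.7 -0.3  0. ] w 1.0
3 -0.9 15.9 0 0 0.2; 2.9 -0.9 15.9 0 0 0.2; 2.9 -0.9 15.9 0 0 0.2; 2.9 -0.9 15.9 0 0 0.2; 2.9 -0.9 15.9 0 0 0.2; 2.9 -0.9 15.9 0 0 0.2
```

```bash
python3 p.py 0.605 -0.244 0.26 -64 5
```

```text
at [ 0.5905 -0.2335  0.3554] head -63.7 t 2.57 F [-0.7 -0.3  0. ] w 1.0
3.2 -1.7 19.1 0 0 0.1; 3.2 -1.7 19.1 0 0 0.1; 3.2 -1.7 19.1 0 0 0.1; 3.2 -1.7 19.1 0 0 0.1; 3.2 -1.7 19.1 0 0 0.1
```

>>> play_rows(
  moves="5.3 -2.8 10 0 0 0; 5.3 -2.8 20 0 0 0; 5.3 -2.8 20 0 0 0; 0 0 25 0 0 0; 0 0 20 0 0 0; 0 0 0 0 0 0; 0 0 0 0 0 0",
)

```text
clock: 3.15
tool_pos: [0.6052, -0.2421, 0.2601]
orientation: [-2.671, 1.654, 0.005]
contact_force: [-0.0, 0.2, 0.9]
width: 0.998
```

```bash
python3 p.py 0.605 -0.244 0.165 -64 6
```

```text
at [ 0.6052 -0.2421  0.2601] head -63.5 t 3.15 F [-0.   0.2  0.9] w 0.998
0.3 0.2 15.9 0 0 0.1; 0.3 0.2 15.9 0 0 0.1; 0.3 0.2 15.9 0 0 0.1; 0.3 0.2 15.9 0 0 0.1; 0.3 0.2 15.9 0 0 0.1; 0.3 0.2 15.9 0 0 0.1
```

>>> play_rows(
  moves="0.3 0.2 20 0 0 0; 0.3 0.2 20 0 0 0; 0.3 0.2 20 0 0 0; 0.3 0.2 15 0 0 0; 0.3 0.2 12 0 0 0; 0.3 0.2 8 0 0 0; 0 0 0 0 0 0; 0 0 0 0 0 0",
)

```text
clock: 3.82
tool_pos: [0.6057, -0.2462, 0.167]
orientation: [-2.669, 1.656, -0.002]
contact_force: [0.2, -0.3, -0.8]
width: 1.002
```

>>> play_rows(
  moves="0 0 0 0 0 0; 0 0 0 0 0 0; 0 0 0 0 0 0; 0 0 0 0 0 0; 0 0 0 0 0 0; 0 0 0 0 0 0",
  grip=1,
)

```text
clock: 4.32
tool_pos: [0.6057, -0.2461, 0.1676]
orientation: [-2.669, 1.656, -0.002]
contact_force: [-2.0, 1.5, 5.7]
width: 0.565
```

```bash
python3 - <<'E'
from h import *
d=shot('wrist','w2.png')
E
python3 p.py 0.605 -0.244 0.165 -64 1|head -1
```

```text
at [ 0.6057 -0.246   0.1676] head -63.6 t 4.37 F [-1.2  2.   5.5] w 0.57
```

View pics/w2.png

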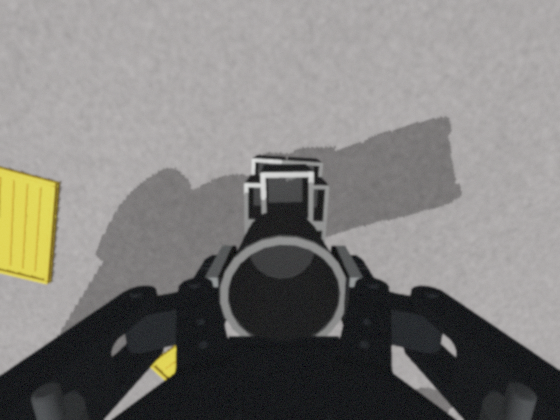

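The pot is held (opening about 48 mm) and the strip under it looks undisturbed. Lifting now.

>>> play_rows(
  moves="0 0 -3 0 0 0; 0 0 -6 0 0 0; 0 0 -12 0 0 0; 0 0 -20 0 0 0; 0 0 -22 0 0 0; 0 0 -20 0 0 0; 0 0 -10 0 0 0; 0 0 0 0 0 0",
)

```text
clock: 5.03
tool_pos: [0.6064, -0.2471, 0.2626]
orientation: [-2.669, 1.656, -0.009]
contact_force: [0.9, 0.7, -0.4]
width: 0.569
```

```bash
python3 - <<'E'
from m2 import *
d=shot('wrist');np.savez('w3.npz',**d);W=cloud(d)
for z in(.045,.09,.135): print(z,layer(W,z-.004,z+.005))
E
python3 p.py 0.624 0.215 0.26 -64 15
```

```text
0.045 (522, np.float64(0.047), array([ 611.7, -244.6]), array([71.1, 59.6]), 23.0)
0.09 (1275, np.float64(0.0916), array([ 614.1, -243.7]), array([69.4, 60.1]), 24.7)
0.135 (645, np.float64(0.1349), array([ 623.3, -238.1]), array([48.2, 28.4]), 27.0)
at [ 0.6057 -0.2464  0.2606] head -63.7 t 5.08 F [ 0.6  0.2 -1.2] w 0.563
-27 -14.7 0 -0 -0 0; -27 -14.7 0 -0 -0 0; -27 -14.7 0 -0 -0 0; -27 -14.7 0 -0 -0 0; -27 -14.7 0 -0 -0 0; -27.1 -14.7 0 -0 -0 0; -27.1 -14.7 0 -0 -0 0; -27.1 -14.7 0 -0 -0 0; -27.1 -14.7 0 -0 -0 0; -27.1 -14.6 0 -0 -0 0; -27.1 -14.6 0 -0 -0 0; -27.1 -14.6 0 -0 -0 0
-27.1 -14.6 0 -0 -0 0; -27.1 -14.6 0 -0 -0 0; -27.1 -14.6 0 -0 -0 0
```

>>> play_rows(
  moves="-14 -7 0 0 0 0; -27 -15 0 0 0 0; -31 -17 0 0 0 0; -31 -17 0 0 0 0; -31 -17 0 0 0 0; -31 -17 0 0 0 0; -31 -17 0 0 0 0; -31 -17 0 0 0 0; -31 -17 0 0 0 0; -31 -17 0 0 0 0; -31 -17 0 0 0 0; -31 -17 0 0 0 0",
)

```text
clock: 6.08
tool_pos: [0.6203, 0.1557, 0.2577]
orientation: [2.668, -1.656, -0.003]
contact_force: [1.9, 0.8, -0.4]
width: 0.567
```

>>> play_rows(
  moves="-31 -16 0 0 0 0; -20 -11 0 0 0 0; -10 -3 0 0 0 0; 0 0 0 0 0 0; 0 0 0 0 0 0",
)

```text
clock: 6.5
tool_pos: [0.6207, 0.2203, 0.2583]
orientation: [2.667, -1.656, -0.0]
contact_force: [1.1, -1.0, -0.5]
width: 0.568
```

```bash
cat > yl.py <<'E'
# tray outlines in a wrist view: yellow contours onto z=7 mm
import sys
from m1 import ray
from h import *
def trays(d,minarea=300):
    hsv=cv2.cvtColor(d['image'],cv2.COLOR_RGB2HSV)
    m=((hsv[...,1]>130)&(hsv[...,2]>50)&(abs(hsv[...,0].astype(int)-28)<8)).astype(np.uint8)
    for c in cv2.findContours(m,0,1)[0]:
        if cv2.contourArea(c)<minarea: continue
        p=np.array([ray(d,q[0],.007)[:2] for q in c],np.float32)*1000
        r=cv2.minAreaRect(p);print('tray px',c.min((0,1)),c.max((0,1)),np.round(r[0],1),np.round(r[1],1),round(r[2],1))
if __name__=='__main__': trays(shot('wrist',sys.argv[1]))
E
sed -i '/^hsv=/i if __name__!="__main__": raise_=1' m1.py
python3 - <<'E'
t=open('m1.py').read();i=t.index('if __name__');h=t[:i].replace("d=dict(np.load('top0.npz')); W=cloud(d); im=d['image']\n",'')
open('m1.py','w').write(h)
E
python3 yl.py w4.png; python3 p.py 0.624 0.215 0.12 -64 8
```

```text
tray px [261 155] [313 206] [625.  216.7] [67.2 68.1] 26.3
at [0.6211 0.2189 0.2588] head -63.8 t 6.55 F [-0.  -0.5 -0.4] w 0.566
0.6 -0.1 17.4 0 -0 0; 0.6 -0.1 17.4 0 -0 0; 0.6 -0.1 17.4 0 -0 0; 0.6 -0.1 17.4 0 -0 0; 0.6 -0.1 17.4 0 -0 0; 0.6 -0.1 17.4 0 -0 0; 0.6 -0.1 17.4 0 -0 0; 0.6 -0.1 17.4 0 -0 0
```

View pics/w4.png

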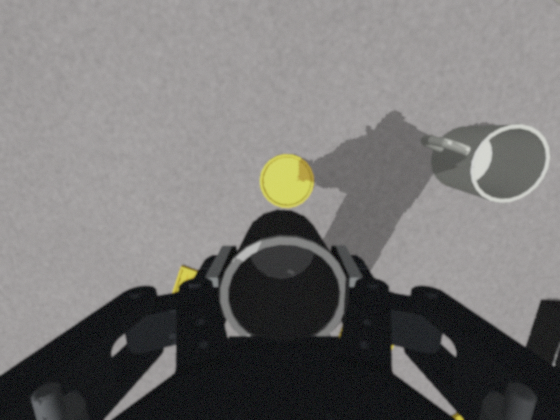

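The saucer is fully in view at px (287,180), which puts it at (0.625, 0.216). The pot is held straight.

>>> play_rows(
  moves="1 0 15 0 0 0; 1 0 30 0 0 0; 1 0 35 0 0 0; 1 0 35 0 0 0; 1 0 35 0 0 0; 0 0 25 0 0 0; 0 0 18 0 0 0; 0 0 8 0 0 0; 0 0 0 0 0 0; 0 0 0 0 0 0",
)

```text
clock: 7.38
tool_pos: [0.6243, 0.2154, 0.0591]
orientation: [2.667, -1.66, 0.002]
contact_force: [0.2, -1.1, -0.4]
width: 0.566
```

```bash
python3 p.py 0.625 0.216 0.037 -64 6
```

```text
at [0.6243 0.2154 0.0591] head -63.8 t 7.38 F [ 0.2 -1.1 -0.4] w 0.566
-0 -0.1 3.7 -0 -0 0; -0 -0.1 3.7 -0 -0 0; -0 -0.1 3.7 -0 -0 0; -0 -0.1 3.7 -0 -0 0; -0 -0.1 3.7 -0 -0 0; -0 -0.1 3.7 -0 -0 0
```

>>> play_rows(
  moves="0 0 5 0 0 0; 0 0 5 0 0 0; 0 0 5 0 0 0; 0 0 4 0 0 0; 0 0 2 0 0 0; 0 0 1 0 0 0; 0 0 0 0 0 0; 0 0 0 0 0 0",
)

```text
clock: 8.05
tool_pos: [0.6236, 0.2173, 0.0363]
orientation: [-2.669, 1.657, -0.0]
contact_force: [0.3, 0.5, -1.5]
width: 0.564
```

>>> play_rows(
  moves="0 0 1 0 0 0; 0 0 0 0 0 0; 0 0 1 0 0 0; 0 0 0 0 0 0; 0 0 0 0 0 0",
)

```text
clock: 8.47
tool_pos: [0.624, 0.2174, 0.0357]
orientation: [-2.668, 1.656, -0.001]
contact_force: [-2.6, 0.1, 8.5]
width: 0.567
```

>>> play_rows(
  moves="0 0 -1 0 0 0; 0 0 0 0 0 0; 0 0 0 0 0 0; 0 0 0 0 0 0; 0 0 0 0 0 0; 0 0 0 0 0 0",
  grip=0,
)

```text
clock: 8.97
tool_pos: [0.6234, 0.2172, 0.0351]
orientation: [2.669, -1.657, -0.0]
contact_force: [1.3, 0.7, 1.3]
width: 1.006
```

>>> play_rows(
  moves="0 0 -10 0 0 0; 0 0 -20 0 0 0; 0 0 -30 0 0 0; 0 0 -35 0 0 0; 0 0 -38 0 0 0; 0 0 -38 0 0 0; 0 0 -35 0 0 0; 0 0 -20 0 0 0; 0 0 0 0 0 0; 0 0 0 0 0 0",
)

```text
clock: 9.8
tool_pos: [0.624, 0.2172, 0.2632]
orientation: [-2.667, 1.655, -0.003]
contact_force: [-0.3, 0.8, -0.2]
width: 0.999
```

```bash
python3 - <<'E'
from m2 import *; from yl import trays
d=shot('wrist','w5.png');W=cloud(d)
print(layer(W,.05,.065,(.625,.216),.06)); trays(d)
E
python3 p.py 0.585 -0.228 0.29 -63.5 16
```

```text
(476, np.float64(0.0573), array([624.7, 218.5]), array([49.7, 49.8]), 26.1)
tray px [336 304] [387 352] [475.2  11.6] [78.2 67.8] 10.3
tray px [180 272] [214 337] [400.6 253.1] [109.4  28.9] 6.4
tray px [258 157] [309 194] [636.5 220.5] [44.7 68.5] 16.5
at [0.6231 0.2173 0.2615] head -63.7 t 9.85 F [-0.3 -0.2 -0.6] w 1.001
23.9 14.5 -1.8 -0 0 -0; 23.9 14.5 -1.8 -0 0 -0; 23.9 14.5 -1.8 -0 0 -0; 23.9 14.5 -1.8 -0 0 -0; 23.9 14.5 -1.8 -0 0 -0; 23.9 14.5 -1.8 -0 0 -0; 23.9 14.5 -1.8 -0 0 -0; 23.9 14.5 -1.8 -0 0 -0; 23.9 14.5 -1.8 -0 0 -0; 23.9 14.5 -1.8 -0 0 -0; 23.9 14.5 -1.8 -0 0 -0; 23.9 14.5 -1.8 -0 0 -0
23.9 14.5 -1.8 -0 0 -0; 23.9 14.5 -1.8 -0 0 -0; 23.8 14.5 -1.8 -0 0 -0; 23.8 14.5 -1.8 -0 0 -0
```

View pics/w5.png

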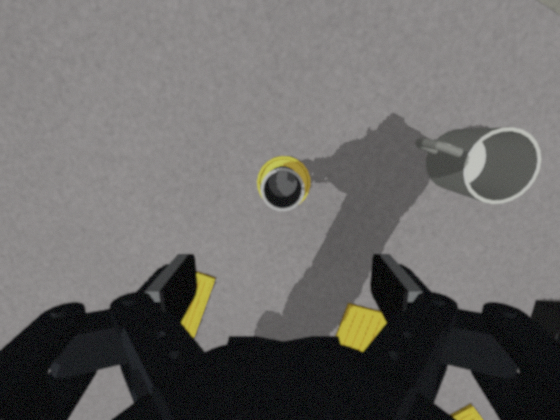

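The pot stands upright at (0.6247, 0.2185), centred in its saucer. Back to the stack for the strip.

>>> play_rows(
  moves="14 8 -2 0 0 0; 27 16 -2 0 0 0; 27 16 -2 0 0 0; 27 16 -2 0 0 0; 27 16 -2 0 0 0; 27 16 -2 0 0 0; 27 16 -2 0 0 0; 27 16 -2 0 0 0; 27 16 -2 0 0 0; 27 16 -2 0 0 0; 27 16 -2 0 0 0; 27 16 -2 0 0 0",
)

```text
clock: 10.85
tool_pos: [0.5947, -0.1456, 0.284]
orientation: [2.667, -1.658, -0.004]
contact_force: [-0.1, 0.1, -0.3]
width: 0.999
```

>>> play_rows(
  moves="27 16 -2 0 0 0; 27 16 -2 0 0 0; 17 10 -2 0 0 0; 0 0 0 0 0 0; 0 0 0 0 0 0; 0 0 0 0 0 0",
)

```text
clock: 11.35
tool_pos: [0.5898, -0.2247, 0.29]
orientation: [-2.669, 1.657, 0.004]
contact_force: [-0.0, -0.6, -0.1]
width: 1.001
```

```bash
python3 - <<'E'
from m2 import *
d=shot('wrist','w6.png');np.savez('w6.npz',**d);W=cloud(d)
for z in(.045,.09,.135): print(z,layer(W,z-.003,z+.004))
E
python3 p.py 0.6025 -0.2463 0.22 -63.2 6
```

```text
0.045 (494, np.float64(0.0467), array([ 602.5, -248.4]), array([91. , 59.9]), 22.9)
0.09 (1301, np.float64(0.0916), array([ 602.5, -249.1]), array([84.1, 60.1]), 24.6)
0.135 (1054, np.float64(0.1349), array([ 604.3, -248.4]), array([91.1, 29.1]), 27.1)
at [ 0.5902 -0.2239  0.2902] head -63.6 t 11.4 F [ 0.7 -0.1  0.4] w 1.0
4.3 -0.2 11.7 0 0 -0.1; 4.3 -0.2 11.7 0 0 -0.1; 4.3 -0.2 11.7 0 0 -0.1; 4.3 -0.2 11.7 0 0 -0.1; 4.3 -0.2 11.7 0 0 -0.1; 4.3 -0.2 11.7 0 0 -0.1
```

```bash
python3 p.py 0.6043 -0.2484 0.2 -62.9 4
```

```text
at [ 0.5902 -0.2239  0.2902] head -63.6 t 11.4 F [ 0.7 -0.1  0.4] w 1.0
7.1 -0.5 22.5 0 0 -0.2; 7.1 -0.4 22.5 0 0 -0.2; 7.1 -0.4 22.5 0 0 -0.2; 7.1 -0.4 22.5 0 0 -0.2
```

>>> play_rows(
  moves="7 -0.4 10 0 0 -0.2; 7 -0.4 20 0 0 -0.2; 7 -0.4 30 0 0 -0.2; 7 -0.4 30 0 0 -0.2; 0 0 0 0 0 0; 0 0 0 0 0 0; 0 0 0 0 0 0",
)

```text
clock: 11.98
tool_pos: [0.6051, -0.2496, 0.202]
orientation: [2.681, -1.637, 0.001]
contact_force: [-0.4, -0.6, 0.2]
width: 0.999
```

```bash
python3 p.py 0.6043 -0.2484 0.117 -62.9 6
```

```text
at [ 0.6051 -0.2496  0.202 ] head -62.8 t 11.98 F [-0.4 -0.6  0.2] w 0.999
-0.2 0 14.2 -0 -0 0; -0.2 0 14.2 -0 -0 0; -0.2 0 14.2 -0 -0 0; -0.2 0 14.2 -0 -0 0; -0.2 0 14.2 -0 -0 0; -0.2 0 14.2 -0 -0 0
```

>>> play_rows(
  moves="-0.2 0 15 0 0 0; -0.2 0 20 0 0 0; -0.2 0 20 0 0 0; -0.2 0 15 0 0 0; -0.2 0 10 0 0 0; 0 0 5 0 0 0; 0 0 0 0 0 0; 0 0 0 0 0 0",
)

```text
clock: 12.65
tool_pos: [0.6048, -0.2492, 0.1175]
orientation: [-2.681, 1.638, -0.003]
contact_force: [0.4, -0.3, -0.2]
width: 0.994
```

>>> play_rows(
  moves="0 0 0 0 0 0; 0 0 0 0 0 0; 0 0 0 0 0 0; 0 0 0 0 0 0; 0 0 0 0 0 0; 0 0 0 0 0 0; 0 0 0 0 0 0; 0 0 0 0 0 0; 0 0 0 0 0 0",
  grip=1,
)

```text
clock: 13.4
tool_pos: [0.6042, -0.2487, 0.1167]
orientation: [-2.68, 1.638, -0.0]
contact_force: [-0.2, 1.7, 4.5]
width: 0.328
```

Gripped at 28 mm. Lifting slowly.

>>> play_rows(
  moves="0 0 -3 0 0 0; 0 0 -5 0 0 0; 0 0 -10 0 0 0; 0 0 -20 0 0 0; 0 0 -28 0 0 0; 0 0 -28 0 0 0; 0 0 -16 0 0 0; 0 0 -5 0 0 0; 0 0 0 0 0 0",
)

```text
clock: 14.15
tool_pos: [0.6047, -0.2494, 0.2332]
orientation: [-2.68, 1.638, -0.005]
contact_force: [-0.1, -0.5, -1.5]
width: 0.336
```

```bash
python3 p.py 0.390 0.263 0.24 -85.4 20
```

```text
at [ 0.6047 -0.2494  0.2332] head -62.9 t 14.15 F [-0.1 -0.5 -1.5] w 0.336
-27.7 -2.1 -0.4 -0 -0 1.1; -27.7 -1.6 -0.4 -0 -0 1.1; -27.8 -1 -0.4 -0 -0 1.1; -27.8 -0.5 -0.4 -0 -0 1.1; -27.8 0 -0.4 -0 -0 1.1; -27.8 0.6 -0.4 -0 -0 1.1; -27.8 1.1 -0.4 -0 -0 1.1; -27.7 1.7 -0.4 -0 -0 1.1; -27.7 2.2 -0.4 -0 -0 1.1; -27.6 2.8 -0.4 -0 -0 1.1; -27.6 3.3 -0.4 -0 -0 1.1; -27.5 3.9 -0.4 -0 -0 1.1
-27.4 4.4 -0.4 -0 -0 1.1; -27.3 4.9 -0.4 -0 -0 1.1; -27.2 5.5 -0.4 -0 -0 1.1; -27.1 6 -0.4 -0 -0 1.1; -27 6.5 -0.4 -0 -0 1.1; -26.9 7.1 -0.4 -0 -0 1.1; -26.7 7.6 -0.3 -0 -0 1.1; -26.6 8.1 -0.3 -0 -0 1.1
```

>>> play_rows(
  moves="-14 -2 0 0 0 0; -28 -1.5 -0.5 0 0 1; -28 -1 -0.5 0 0 1.2; -28 -0.5 -0.5 0 0 1.2; -28 0 -0.5 0 0 1.2; -28 0.6 -0.5 0 0 1.2; -28 1 -0.5 0 0 1.2; -28 1.7 -0.5 0 0 1.2; -28 2 -0.5 0 0 1.2; -28 3 -0.5 0 0 1.2; -28 3.3 -0.5 0 0 1.2; -28 4 -0.5 0 0 1.2",
)

```text
clock: 15.15
tool_pos: [0.4738, 0.0487, 0.2356]
orientation: [2.475, -1.931, -0.003]
contact_force: [-0.0, 0.0, -0.6]
width: 0.332
```

>>> play_rows(
  moves="-27 4.4 0 0 0 1.2; -27 5 0 0 0 1.2; -27 5.5 0 0 0 1.2; -27 6 0 0 0 1.2; -27 6.5 0 0 0 1.2; -27 7 0 0 0 1.2; -27 7.6 0 0 0 1.2; -27 8 0 0 0 1.2; -14 4 0 0 0 0.7; 0 0 0 0 0 0; 0 0 0 0 0 0; 0 0 0 0 0 0",
)

```text
clock: 16.15
tool_pos: [0.3838, 0.2642, 0.2363]
orientation: [2.293, -2.146, 0.001]
contact_force: [0.2, -0.6, -0.2]
width: 0.331
```

```bash
python3 yl.py w7.png; python3 p.py 0.39 0.263 0.12 -85.4 8
```

```text
tray px [259 130] [303 170] [426.8 268.8] [47.2 52.4] 4.7
tray px [470  87] [551 193] [454.   -1.1] [114.9  87.4] 10.5
at [0.3841 0.264  0.2365] head -86.3 t 16.2 F [ 0.2 -0.9 -0.9] w 0.327
0.2 -0.7 14.6 0 -0 -0.1; 0.2 -0.7 14.6 0 -0 -0.1; 0.2 -0.7 14.6 0 -0 -0.1; 0.2 -0.7 14.6 0 -0 -0.1; 0.2 -0.7 14.6 0 -0 -0.1; 0.2 -0.7 14.6 0 -0 -0.1; 0.2 -0.7 14.6 0 -0 -0.1; 0.2 -0.7 14.6 0 -0 -0.1
```

View pics/w7.png

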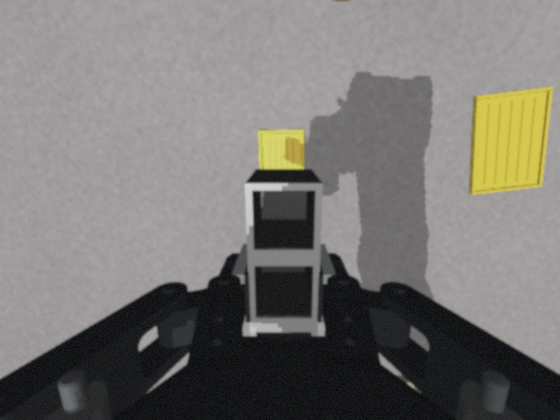

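The strip is held straight; its tray is partly visible (px 259–303, 130–170). Wrist and top views together put the tray centre at about (0.3915, 0.2653).

```bash
python3 p.py 0.3915 0.2653 0.055 -85.4 7
```

```text
at [0.3841 0.264  0.2365] head -86.3 t 16.2 F [ 0.2 -0.9 -0.9] w 0.327
-0.2 -1.1 25.9 0 -0 -0.1; -0.1 -1.1 25.9 0 -0 -0.1; -0.1 -1.1 25.9 0 -0 -0.1; -0.1 -1.1 25.9 0 -0 -0.1; -0.1 -1.1 25.9 0 -0 -0.1; -0.1 -1.1 25.9 0 -0 -0.1; -0.1 -1.1 25.9 0 -0 -0.1
```

>>> play_rows(
  moves="-0.3 -2 15 0 0 -0.2; -0.3 -2 28 0 0 -0.2; -0.2 -2 32 0 0 -0.2; -0.2 -1.6 32 0 0 -0.2; 0 0 32 0 0 -0.1; 0 0 25 0 0 0; 0 0 12 0 0 0; 0 0 5 0 0 0; 0 0 0 0 0 0; 0 0 0 0 0 0",
)

```text
clock: 17.03
tool_pos: [0.3922, 0.2663, 0.0563]
orientation: [-2.309, 2.129, -0.001]
contact_force: [0.4, 0.4, 0.7]
width: 0.328
```

```bash
python3 p.py 0.3915 0.2653 0.031 -85.4 6; python3 yl.py w8.png
```

```text
at [0.3922 0.2663 0.0563] head -85.3 t 17.03 F [0.4 0.4 0.7] w 0.328
0.1 0.1 4.2 -0 0 0; 0.1 0.1 4.2 -0 0 0; 0.1 0.1 4.2 -0 0 0; 0.1 0.1 4.2 -0 0 0; 0.1 0.1 4.2 -0 0 0; 0.1 0.1 4.2 -0 0 0
tray px [238 142] [328 243] [419.5 268.3] [63.1 54. ] 4.6
```

>>> play_rows(
  moves="0 0 6 0 0 0; 0 0 7 0 0 0; 0 0 6 0 0 0; 0 0 3.5 0 0 0; 0 0 1.5 0 0 0; 0 0 1 0 0 0; 0 0 0 0 0 0; 0 0 1 0 0 0; 0 0 0 0 0 0; 0 0 0 0 0 0",
)

```text
clock: 17.92
tool_pos: [0.3914, 0.267, 0.0299]
orientation: [-2.311, 2.127, -0.0]
contact_force: [-0.0, -0.1, -1.8]
width: 0.33
```

>>> play_rows(
  moves="0 0 1 0 0 0; 0 0 0 0 0 0; 0 0 0.5 0 0 0; 0 0 0 0 0 0; 0 0 0 0 0 0",
)

```text
clock: 18.33
tool_pos: [0.3915, 0.267, 0.0296]
orientation: [-2.31, 2.127, 0.001]
contact_force: [-1.9, -0.5, 15.1]
width: 0.329
```

Contact at 15 N; I back off a touch and open.

>>> play_rows(
  moves="0 0 -1.2 0 0 0; 0 0 0 0 0 0",
)

```text
clock: 18.5
tool_pos: [0.3916, 0.2671, 0.0299]
orientation: [-2.311, 2.127, -0.0]
contact_force: [-0.1, -0.1, -0.3]
width: 0.33
```

>>> play_rows(
  moves="0 0 0 0 0 0; 0 0 0 0 0 0; 0 0 0 0 0 0; 0 0 0 0 0 0; 0 0 0 0 0 0; 0 0 0 0 0 0; 0 0 0 0 0 0",
  grip=0,
)

```text
clock: 19.08
tool_pos: [0.3914, 0.2669, 0.0294]
orientation: [2.311, -2.128, -0.0]
contact_force: [-0.5, -0.1, -0.2]
width: 0.998
```

>>> play_rows(
  moves="0 0 -8 0 0 0; 0 0 -15 0 0 0; 0 0 -25 0 0 0; 0 0 -32 0 0 0; 0 0 -35 0 0 0; 0 0 -35 0 0 0; 0 0 -30 0 0 0; 0 0 -25 0 0 0; 0 0 0 0 0 0; 0 0 0 0 0 0",
)

```text
clock: 19.92
tool_pos: [0.3917, 0.2673, 0.236]
orientation: [-2.31, 2.125, 0.0]
contact_force: [-0.3, 1.1, -0.6]
width: 0.996
```

```bash
python3 - <<'E'
from m2 import *; from yl import trays
d=shot('wrist','w9.png');W=cloud(d)
print(layer(W,.04,.055,(.3915,.266),.08)); trays(d)
E
python3 p.py 0.585 -0.23 0.25 -65.4 20
```

```text
(897, np.float64(0.0475), array([392. , 266.6]), array([91.2, 28.8]), 5.4)
tray px [263 138] [307 229] [393.5 265.7] [113.5  53.1] 4.8
tray px [472 100] [554 203] [453.8  -1.2] [115.   87.6] 10.6
at [0.3908 0.2671 0.2348] head -85.2 t 19.97 F [ 0.3 -0.5  0. ] w 0.998
25.6 -7.6 -0.8 0 0 -1; 25.7 -7.2 -0.8 0 0 -1; 25.8 -6.7 -0.8 0 0 -1; 25.9 -6.3 -0.8 0 0 -1; 26 -5.8 -0.8 0 0 -1; 26.1 -5.4 -0.8 0 0 -1; 26.2 -4.9 -0.8 0 0 -1; 26.3 -4.5 -0.8 0 0 -1; 26.4 -4 -0.8 0 0 -1; 26.4 -3.5 -0.8 0 0 -1; 26.5 -3.1 -0.8 0 0 -1; 26.6 -2.6 -0.8 0 0 -1
26.6 -2.2 -0.8 0 0 -1; 26.6 -1.7 -0.8 0 0 -1; 26.7 -1.3 -0.8 0 0 -1; 26.7 -0.8 -0.8 0 0 -1; 26.7 -0.3 -0.8 0 0 -1; 26.7 0.1 -0.8 0 0 -1; 26.7 0.6 -0.8 0 0 -1; 26.7 1.1 -0.8 0 0 -1
```

View pics/w9.png

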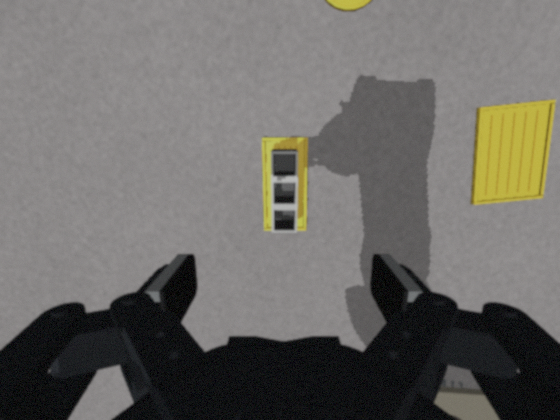

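The strip stands at (392, 266.6) at 5.4°, in a tray at (393.5, 265.7) and 4.8°, so it is inside and square. Next is the four-pack.

>>> play_rows(
  moves="13 -4 -1 0 0 0; 26 -7 -1 0 0 -1; 26 -7 -1 0 0 -1; 26 -6 -1 0 0 -1; 26 -6 -1 0 0 -1; 26 -5.5 -1 0 0 -1; 26 -5 -1 0 0 -1; 26 -4.5 -1 0 0 -1; 26.5 -4 -1 0 0 -1; 26.5 -3.5 -1 0 0 -1; 26.5 -3 -1 0 0 -1; 26.5 -2.6 -1 0 0 -1",
)

```text
clock: 20.97
tool_pos: [0.4978, -0.022, 0.2451]
orientation: [2.503, -1.895, -0.004]
contact_force: [0.2, 0.4, 0.1]
width: 1.0
```

>>> play_rows(
  moves="26.5 -2 -1 0 0 -1; 26.5 -1.7 -1 0 0 -1; 26.5 -1 -1 0 0 -1; 26.5 -1 0 0 0 -1; 26.5 0 0 0 0 -1; 26.5 0 0 0 0 -1; 26.5 0.6 0 0 0 -1; 26.5 1 0 0 0 -1; 13 0 0 0 0 -1; 0 0 0 0 0 0; 0 0 0 0 0 0; 0 0 0 0 0 0",
)

```text
clock: 21.97
tool_pos: [0.5769, -0.2302, 0.2481]
orientation: [-2.645, 1.694, 0.005]
contact_force: [1.0, 0.9, 0.3]
width: 0.999
```

```bash
python3 - <<'E'
from m2 import *
d=shot('wrist','w10.png');np.savez('w10.npz',**d);W=cloud(d)
for z in(.045,.09): print(z,layer(W,z-.003,z+.004))
E
python3 p.py 0.6025 -0.249 0.16 -65.4 5
```

```text
0.045 (1759, np.float64(0.0469), array([ 602.2, -248.4]), array([91.4, 60.3]), 22.9)
0.09 (1427, np.float64(0.0899), array([ 605.7, -247.9]), array([59.6, 59.7]), 24.7)
at [ 0.5771 -0.2299  0.2485] head -65.2 t 22.02 F [-0.1 -0.2 -0.2] w 0.999
5.6 -3 17.7 0 0 0; 5.6 -3 17.7 0 0 0; 5.6 -3 17.7 0 0 0; 5.6 -3 17.7 0 0 0; 5.6 -3 17.7 0 0 0
```

View pics/w10.png

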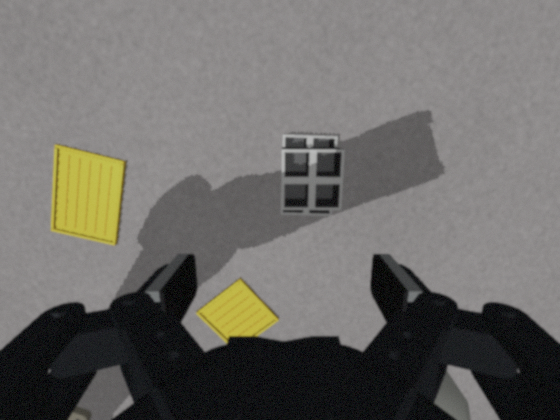

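The four-pack is at px (312,180), world (605.7, -247.9), at 24.7°, resting squarely on the six-pack.

```bash
python3 p.py 0.6057 -0.2479 0.14 -65.3 5
```

```text
at [ 0.5771 -0.2299  0.2485] head -65.2 t 22.02 F [-0.1 -0.2 -0.2] w 0.999
5.7 -3.7 21.7 0 0 0; 5.7 -3.7 21.7 0 0 0; 5.7 -3.7 21.7 0 0 0; 5.7 -3.7 21.7 0 0 0; 5.7 -3.7 21.7 0 0 0
```

>>> play_rows(
  moves="5.7 -3.7 12 0 0 0; 5.7 -3.7 22 0 0 0; 5.7 -3.7 24 0 0 0; 5.7 -3.7 24 0 0 0; 5.7 -3.7 18 0 0 0; 0 0 8 0 0 0; 0 0 0 0 0 0; 0 0 0 0 0 0; 0 0 0 0 0 0",
)

```text
clock: 22.77
tool_pos: [0.6068, -0.2498, 0.1426]
orientation: [-2.646, 1.693, -0.002]
contact_force: [0.9, 0.5, 0.3]
width: 1.0
```

```bash
python3 p.py 0.6057 -0.2479 0.07 -65.3 5
```

```text
at [ 0.6068 -0.2498  0.1426] head -65.2 t 22.77 F [0.9 0.5 0.3] w 1.0
-0.5 0 14.5 -0 -0 0; -0.5 0 14.5 -0 -0 0; -0.4 0 14.5 -0 -0 0; -0.4 0 14.5 -0 -0 0; -0.4 0 14.5 -0 -0 0
```

>>> play_rows(
  moves="-0.5 0 10 0 0 0; -0.5 0 18 0 0 0; -0.4 0 18 0 0 0; -0.4 0 14 0 0 0; -0.4 0 8 0 0 0; 0 0 4 0 0 0; 0 0 0 0 0 0; 0 0 0 0 0 0; 0 0 0 0 0 0",
)

```text
clock: 23.52
tool_pos: [0.606, -0.2483, 0.0704]
orientation: [-2.646, 1.694, -0.003]
contact_force: [-0.3, -0.0, -0.7]
width: 1.001
```

>>> play_rows(
  moves="0 0 0 0 0 0; 0 0 0 0 0 0; 0 0 0 0 0 0; 0 0 0 0 0 0; 0 0 0 0 0 0; 0 0 0 0 0 0; 0 0 0 0 0 0",
  grip=1,
)

```text
clock: 24.1
tool_pos: [0.606, -0.2481, 0.0704]
orientation: [-2.646, 1.694, -0.002]
contact_force: [0.5, 0.6, 5.6]
width: 0.693
```

>>> play_rows(
  moves="0 0 -3 0 0 0; 0 0 -6 0 0 0; 0 0 -12 0 0 0; 0 0 -22 0 0 0; 0 0 -25 0 0 0; 0 0 -22 0 0 0; 0 0 -10 0 0 0; 0 0 0 0 0 0; 0 0 0 0 0 0",
)

```text
clock: 24.85
tool_pos: [0.6055, -0.2475, 0.1696]
orientation: [-2.646, 1.693, -0.0]
contact_force: [0.6, -0.6, -1.3]
width: 0.69
```

```bash
python3 p.py 0.368 -0.249 0.17 -25.3 12
```

```text
at [ 0.6055 -0.2475  0.1696] head -65.2 t 24.85 F [ 0.6 -0.6 -1.3] w 0.69
-8.2 18 -0 -0 -0 -3.3; -9.2 17.5 -0 -0 -0 -3.3; -10.2 17 -0 -0 -0 -3.3; -11.2 16.3 -0 -0 -0 -3.3; -12.1 15.7 -0 -0 -0 -3.3; -13 14.9 -0 -0 -0 -3.3; -13.8 14.1 -0 -0 -0 -3.3; -14.6 13.3 -0 -0 -0 -3.3; -15.4 12.4 -0 -0 -0 -3.3; -16.1 11.5 -0 -0 -0 -3.3; -16.7 10.6 -0 -0 -0 -3.3; -17.3 9.6 -0 -0 -0 -3.3
```

>>> play_rows(
  moves="-8 18 0 0 0 -3.3; -9 17.5 0 0 0 -3.3; -10 17 0 0 0 -3.3; -11 16 0 0 0 -3.3; -12 16 0 0 0 -3.4; -13 15 0 0 0 -3.3; -14 14 0 0 0 -3.3; -14.5 13.5 0 0 0 -3.3; -15.5 12.5 0 0 0 -3.3; -16 11.5 0 0 0 -3.4; -16.5 10.5 0 0 0 -3.3; -17.5 9.5 0 0 0 -3.3",
)

```text
clock: 25.85
tool_pos: [0.3667, -0.2487, 0.1683]
orientation: [-3.065, 0.687, 0.004]
contact_force: [0.3, -0.3, -0.0]
width: 0.697
```

>>> play_rows(
  moves="0 0 0 0 0 0; 0 0 0 0 0 0; 0 0 0 0 0 0",
)

```text
clock: 26.1
tool_pos: [0.3687, -0.2494, 0.1689]
orientation: [-3.064, 0.693, 0.001]
contact_force: [0.5, 0.0, -0.6]
width: 0.69
```

```bash
python3 yl.py w11.png; python3 p.py 0.369 -0.251 0.055 -25.3 7
```

```text
tray px [244 155] [330 223] [ 374.9 -242.9] [69.4 84.6] 64.5
at [ 0.3691 -0.2494  0.169 ] head -25.4 t 26.15 F [-0.1  1.3  0.7] w 0.695
0.1 0.2 16.3 0 0 -0; 0.1 0.2 16.3 0 0 -0; 0.1 0.2 16.3 0 0 -0; 0.1 0.2 16.3 0 0 -0; 0.1 0.2 16.3 0 0 -0; 0.1 0.2 16.3 0 0 -0; 0.1 0.2 16.3 0 0 -0
```

View pics/w11.png

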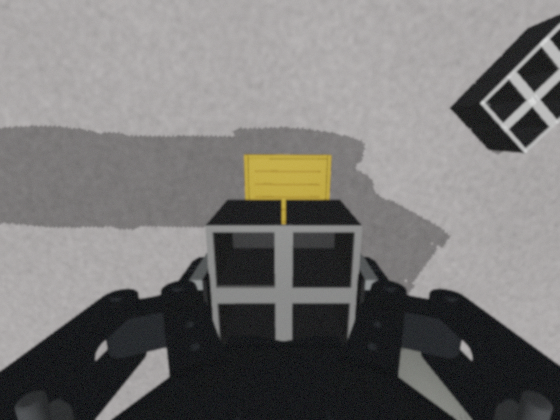

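The pack is held level and its far tray edge shows at px row 155. The tray centre works out at about (0.371, -0.250), heading 64.5°.

>>> play_rows(
  moves="1 -0.5 10 0 0 0; 1 -0.5 22 0 0 0; 0 0 26 0 0 0; 0 0 26 0 0 0; 0 0 18 0 0 0; 0 0 9 0 0 0; 0 0 4 0 0 0; 0 0 0 0 0 0; 0 0 0 0 0 0; 0 0 0 0 0 0",
)

```text
clock: 26.98
tool_pos: [0.3714, -0.2498, 0.0553]
orientation: [3.064, -0.692, 0.003]
contact_force: [-0.8, 0.6, -0.2]
width: 0.69
```

```bash
python3 yl.py w12.png; python3 p.py 0.371 -0.250 0.0285 -25.5 7
```

```text
tray px [215 169] [355 223] [ 383.  -226.1] [33.7 84.7] 64.5
at [ 0.3714 -0.2499  0.0554] head -25.4 t 27.03 F [ 0.4 -0.7 -0.9] w 0.694
-0 0 3.8 0 -0 0; -0 0 3.8 0 -0 0; -0 0 3.8 0 -0 0; -0 0 3.8 0 -0 0; -0 0 3.8 0 -0 0; -0 0 3.8 0 -0 0; -0 0 3.8 0 -0 0
```

>>> play_rows(
  moves="0 0 6 0 0 0; 0 0 7 0 0 0; 0 0 6 0 0 0; 0 0 3.5 0 0 0; 0 0 2 0 0 0; 0 0 1 0 0 0; 0 0 0 0 0 0; 0 0 1 0 0 0; 0 0 0 0 0 0; 0 0 0 0 0 0",
)

```text
clock: 27.87
tool_pos: [0.371, -0.2497, 0.0283]
orientation: [3.064, -0.692, 0.001]
contact_force: [0.1, 0.4, 2.1]
width: 0.691
```

>>> play_rows(
  moves="0 0 0.4 0 0 0; 0 0 0 0 0 0; 0 0 0 0 0 0",
)

```text
clock: 28.12
tool_pos: [0.371, -0.2497, 0.0283]
orientation: [-3.064, 0.692, -0.002]
contact_force: [0.7, -0.1, 8.2]
width: 0.696
```

>>> play_rows(
  moves="0 0 0 0 0 0; 0 0 0 0 0 0; 0 0 0 0 0 0; 0 0 0 0 0 0; 0 0 0 0 0 0; 0 0 0 0 0 0; 0 0 0 0 0 0",
  grip=0,
)

```text
clock: 28.7
tool_pos: [0.3706, -0.2495, 0.0275]
orientation: [-3.064, 0.692, 0.0]
contact_force: [0.5, 0.0, -0.6]
width: 0.993
```

>>> play_rows(
  moves="0 0 -8 0 0 0; 0 0 -15 0 0 0; 0 0 -25 0 0 0; 0 0 -32 0 0 0; 0 0 -35 0 0 0; 0 0 -35 0 0 0; 0 0 -25 0 0 0; 0 0 -15 0 0 0; 0 0 0 0 0 0; 0 0 0 0 0 0",
)

```text
clock: 29.53
tool_pos: [0.3711, -0.2493, 0.218]
orientation: [-3.064, 0.691, -0.002]
contact_force: [-0.4, -0.0, 0.4]
width: 0.996
```

```bash
python3 - <<'E'
from m2 import *; from yl import trays
d=shot('wrist','w13.png');W=cloud(d)
print(layer(W,.042,.054,(.371,-.25),.08)); trays(d)
E
python3 p.py 0.58 -0.235 0.2 -67.1 12
```

```text
(1383, np.float64(0.0476), array([ 370.5, -249.3]), array([59.9, 60.1]), 64.6)
tray px [248 153] [321 223] [ 372.  -249.5] [83.5 84.4] 64.5
at [ 0.3705 -0.2489  0.2172] head -25.4 t 29.58 F [-1.   1.   0.4] w 1.0
15.3 -8.5 1.4 -0 0 3.5; 14.7 -9.5 1.4 -0 0 3.5; 14.1 -10.3 1.4 -0 0 3.5; 13.5 -11.2 1.4 -0 0 3.5; 12.8 -12 1.4 -0 0 3.5; 12 -12.7 1.4 -0 0 3.5; 11.2 -13.4 1.4 -0 0 3.5; 10.4 -14.1 1.4 -0 0 3.5; 9.5 -14.7 1.4 -0 0 3.5; 8.6 -15.2 1.4 -0 0 3.5; 7.7 -15.7 1.4 -0 0 3.5; 6.7 -16.2 1.4 -0 0 3.5
```

View pics/w13.png

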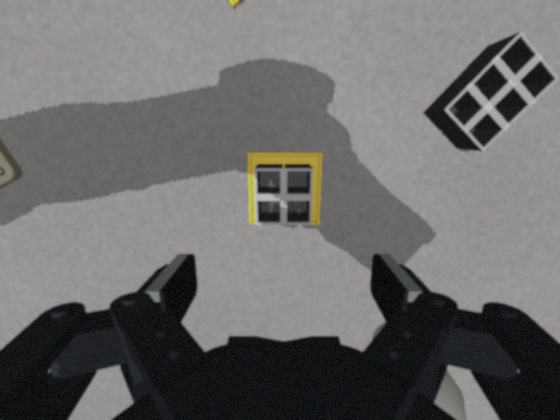

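The four-pack is centred and square at (370.5, -249.3), 64.6°, with its tray at (372, -249.5), 64.5°. Back for the six-pack.

>>> play_rows(
  moves="15 -8.5 1 0 0 3.5; 15 -9.5 1 0 0 3.5; 14 -10.5 1 0 0 3.5; 13.5 -11 1 0 0 3.5; 13 -12 1 0 0 3.5; 12 -12.5 1 0 0 3.5; 11 -13.5 1 0 0 3.5; 10.5 -14 1 0 0 3.5; 9.5 -14.5 1 0 0 3.5; 8.5 -15 1 0 0 3.5; 7.5 -15.5 1 0 0 3.5; 6.5 -16 1 0 0 3.5",
)

```text
clock: 30.58
tool_pos: [0.579, -0.2359, 0.2032]
orientation: [2.609, -1.749, -0.006]
contact_force: [0.3, -1.4, -0.4]
width: 1.0
```

>>> play_rows(
  moves="0 0 0 0 0 0; 0 0 0 0 0 0; 0 0 0 0 0 0",
)

```text
clock: 30.83
tool_pos: [0.5774, -0.2367, 0.2044]
orientation: [2.612, -1.744, -0.004]
contact_force: [0.4, 0.8, 0.1]
width: 0.996
```

```bash
python3 - <<'E'
from m2 import *
d=shot('wrist','w14.png');W=cloud(d)
print(layer(W,.04,.05))
E
python3 p.py 0.6022 -0.2484 0.1 -67.1 5
```

```text
(2224, np.float64(0.0448), array([ 602.3, -248.5]), array([91.3, 60.2]), 23.0)
at [ 0.5775 -0.2367  0.2048] head -67.5 t 30.88 F [-0.1 -0.6  0.5] w 1.001
4.1 -3.7 21 0 0 -0.1; 4.1 -3.7 21 0 0 -0.1; 4.1 -3.7 21 0 0 -0.1; 4.1 -3.7 21 0 0 -0.1; 4.1 -3.7 21 0 0 -0.1
```

>>> play_rows(
  moves="4 -3.7 12 0 0 -0.1; 4 -3.7 24 0 0 -0.1; 4 -3.7 28 0 0 -0.1; 4 -3.7 26 0 0 -0.1; 4 -3.7 14 0 0 -0.1; 0 0 0 0 0 0; 0 0 0 0 0 0; 0 0 0 0 0 0",
)

```text
clock: 31.55
tool_pos: [0.6041, -0.2486, 0.1029]
orientation: [2.62, -1.733, 0.003]
contact_force: [0.1, -0.1, 0.1]
width: 1.0
```

```bash
python3 p.py 0.6023 -0.2485 0.026 -67.0 5
```

```text
at [ 0.6041 -0.2486  0.1029] head -67.0 t 31.55 F [ 0.1 -0.1  0.1] w 1.0
-0.2 0.3 15.4 -0 -0 0; -0.2 0.3 15.4 -0 -0 0; -0.2 0.3 15.4 -0 -0 0; -0.2 0.3 15.4 -0 -0 0; -0.2 0.3 15.4 -0 -0 0
```

>>> play_rows(
  moves="-0.2 0.3 10 0 0 0; -0.2 0.3 18 0 0 0; -0.2 0.3 18 0 0 0; -0.2 0.3 16 0 0 0; 0 0 9 0 0 0; 0 0 5 0 0 0; 0 0 0 0 0 0; 0 0 0 0 0 0; 0 0 0 0 0 0",
)

```text
clock: 32.3
tool_pos: [0.6031, -0.2478, 0.0266]
orientation: [2.62, -1.733, 0.003]
contact_force: [0.1, -0.3, 0.0]
width: 1.0
```

>>> play_rows(
  moves="0 0 0 0 0 0; 0 0 0 0 0 0; 0 0 0 0 0 0; 0 0 0 0 0 0; 0 0 0 0 0 0; 0 0 0 0 0 0; 0 0 0 0 0 0",
  grip=1,
)

```text
clock: 32.88
tool_pos: [0.603, -0.2477, 0.0265]
orientation: [-2.62, 1.733, -0.002]
contact_force: [-0.0, -0.1, 6.7]
width: 0.693
```

>>> play_rows(
  moves="0 0 -3 0 0 0; 0 0 -6 0 0 0; 0 0 -12 0 0 0; 0 0 -22 0 0 0; 0 0 -25 0 0 0; 0 0 -22 0 0 0; 0 0 -10 0 0 0; 0 0 0 0 0 0; 0 0 0 0 0 0",
)

```text
clock: 33.63
tool_pos: [0.6026, -0.2469, 0.1257]
orientation: [-2.62, 1.732, -0.0]
contact_force: [-0.1, 0.0, -2.2]
width: 0.693
```

```bash
python3 p.py 0.453 -0.003 0.13 -79.3 12
```

```text
at [ 0.6026 -0.2469  0.1257] head -66.9 t 33.63 F [-0.1  0.  -2.2] w 0.693
-23.6 3.5 -0.4 -0 0 1; -23.5 3.9 -0.4 -0 0 1; -23.4 4.4 -0.4 -0 0 1; -23.4 4.8 -0.4 -0 0 1; -23.3 5.2 -0.4 -0 0 1; -23.2 5.6 -0.4 -0 0 1; -23.1 6 -0.4 -0 0 1; -23 6.4 -0.4 -0 0 1; -22.8 6.8 -0.4 -0 0 1; -22.7 7.3 -0.4 -0 0 1; -22.6 7.7 -0.4 -0 0 1; -22.4 8.1 -0.4 -0 0 1
```

>>> play_rows(
  moves="-23.5 3.5 -0.5 0 0 1; -23.5 4 -0.5 0 0 1; -23.5 4.5 -0.5 0 0 1; -23.5 5 -0.5 0 0 1; -23.3 5 -0.5 0 0 1.1; -23 5.5 -0.5 0 0 1; -23 6 -0.5 0 0 1; -23 6.5 -0.5 0 0 1; -23 7 0 0 0 1.1; -22.5 7.5 0 0 0 1; -22.5 7.5 0 0 0 1.1; -22.5 8 0 0 0 1.1",
)

```text
clock: 34.63
tool_pos: [0.4507, -0.0027, 0.1284]
orientation: [2.415, -2.006, -0.003]
contact_force: [-0.3, 1.6, -1.0]
width: 0.694
```

>>> play_rows(
  moves="0 0 0 0 0 0; 0 0 0 0 0 0; 0 0 0 0 0 0",
)

```text
clock: 34.88
tool_pos: [0.4524, -0.004, 0.129]
orientation: [2.418, -2.004, 0.0]
contact_force: [0.7, 0.2, -1.5]
width: 0.693
```

```bash
python3 yl.py w15.png; python3 p.py 0.453 -0.003 0.055 -79.3 5
```

```text
tray px [477 273] [559 324] [ 393.3 -251.6] [82.  44.3] 64.9
tray px [  0 159] [ 17 277] [393.9 233.2] [ 15.4 111.9] 86.5
tray px [232 138] [333 184] [492.1   3.5] [38.4 84.6] 10.7
at [ 0.4527 -0.0046  0.1292] head -79.4 t 34.93 F [-0.9 -0.2 -0.7] w 0.696
-0.3 -0.1 14.8 0 -0 -0; -0.3 -0.1 14.8 0 -0 -0; -0.3 -0.1 14.8 0 -0 -0; -0.3 -0.1 14.8 0 -0 -0; -0.3 -0.1 14.8 0 -0 -0
```

View pics/w15.png

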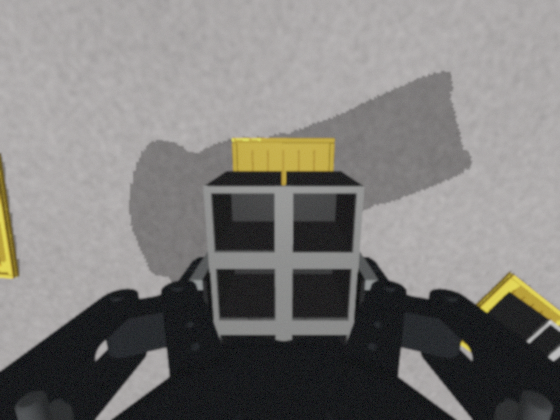

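The pack is held level, and the tray's far part is at px (232–333, 138–184). That gives a tray centre of about (0.454, -0.004).

>>> play_rows(
  moves="-0.2 -1 10 0 0 0; -0.2 -1 20 0 0 0; 0 0 22 0 0 0; 0 0 14 0 0 0; 0 0 8 0 0 0; 0 0 0 0 0 0; 0 0 0 0 0 0; 0 0 0 0 0 0",
)

```text
clock: 35.6
tool_pos: [0.4548, -0.004, 0.0559]
orientation: [2.417, -2.007, 0.001]
contact_force: [0.1, -0.3, 0.2]
width: 0.689
```

```bash
python3 yl.py w16.png; python3 p.py 0.4546 -0.004 0.029 -79.3 5
```

```text
tray px [210 145] [353 184] [499.6   4.8] [23.1 84.6] 10.6
at [ 0.4548 -0.0038  0.056 ] head -79.4 t 35.65 F [ 0.1 -0.  -0. ] w 0.69
0 0.1 5.4 -0 -0 -0; 0 0.1 5.4 -0 -0 -0; 0 0.1 5.4 -0 -0 -0; 0 0.1 5.4 -0 -0 -0; 0 0.1 5.4 -0 -0 -0
```

>>> play_rows(
  moves="0 0 6 0 0 0; 0 0 7 0 0 0; 0 0 6 0 0 0; 0 0 3.5 0 0 0; 0 0 2 0 0 0; 0 0 1 0 0 0; 0 0 0 0 0 0; 0 0 0.5 0 0 0; 0 0 0 0 0 0; 0 0 0 0 0 0",
)

```text
clock: 36.48
tool_pos: [0.4544, -0.003, 0.0297]
orientation: [-2.418, 2.006, -0.0]
contact_force: [0.5, -0.5, -1.8]
width: 0.694
```

>>> play_rows(
  moves="0 0 0.7 0 0 0; 0 0 0 0 0 0; 0 0 0.5 0 0 0; 0 0 0 0 0 0; 0 0 0 0 0 0",
)

```text
clock: 36.9
tool_pos: [0.4544, -0.003, 0.0294]
orientation: [-2.417, 2.005, -0.001]
contact_force: [-2.4, 0.0, 13.3]
width: 0.695
```

>>> play_rows(
  moves="0 0 -0.8 0 0 0; 0 0 0 0 0 0",
)

```text
clock: 37.07
tool_pos: [0.4545, -0.003, 0.0295]
orientation: [-2.418, 2.006, -0.001]
contact_force: [0.7, -0.2, -0.5]
width: 0.69
```

>>> play_rows(
  moves="0 0 0 0 0 0; 0 0 0 0 0 0; 0 0 0 0 0 0; 0 0 0 0 0 0; 0 0 0 0 0 0; 0 0 0 0 0 0; 0 0 0 0 0 0",
  grip=0,
)

```text
clock: 37.65
tool_pos: [0.4543, -0.0031, 0.0292]
orientation: [2.418, -2.006, -0.0]
contact_force: [0.5, 0.1, -0.0]
width: 1.0
```

>>> play_rows(
  moves="0 0 -8 0 0 0; 0 0 -15 0 0 0; 0 0 -25 0 0 0; 0 0 -35 0 0 0; 0 0 -38 0 0 0; 0 0 -38 0 0 0; 0 0 -38 0 0 0; 0 0 -38 0 0 0; 0 0 -30 0 0 0; 0 0 -15 0 0 0; 0 0 0 0 0 0; 0 0 0 0 0 0",
)

```text
clock: 38.65
tool_pos: [0.4543, -0.0027, 0.3095]
orientation: [-2.417, 2.004, -0.0]
contact_force: [-0.4, -0.1, -1.2]
width: 0.999
```

Run:
```python
from m2 import *; from yl import trays
d=shot('wrist','w17.png');W=cloud(d)
print(arm.get_state()['clock'],layer(W,.042,.054,(.454,-.004),.08)); trays(d)
shot('side','s17.png');im=cv2.imread('pics/s17.png');cv2.imwrite('pics/s17c.png',cv2.resize(im[130:400,130:400],None,fx=2.2,fy=2.2))
```

```text
38.7 (1194, np.float64(0.0477), array([453.8,  -3.7]), array([91., 60.]), 10.5)
tray px [393 222] [462 264] [ 376.2 -249.5] [86.1 76.4] 64.1
tray px [ 79 144] [120 222] [394.1 263.3] [115.1  55.3] 5.5
tray px [256 138] [313 215] [454.5  -4.2] [114.4  83.4] 10.7
tray px [118   0] [169  49] [616.2 207.1] [47.7 69.3] 47.9
```

View pics/s17c.png

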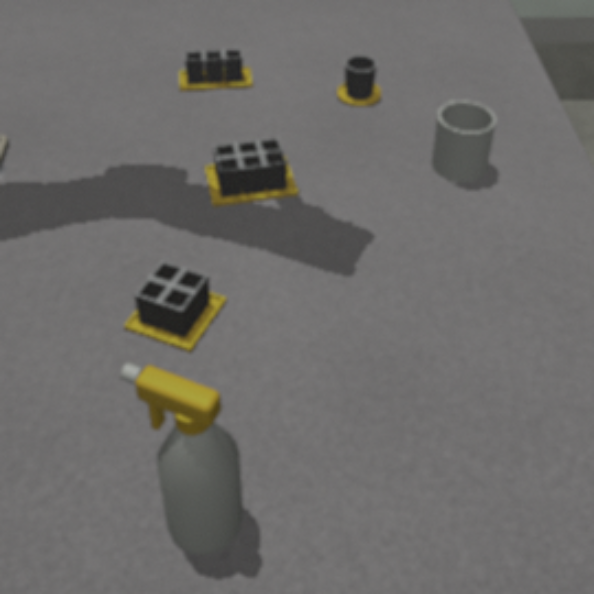

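View pics/w17.png

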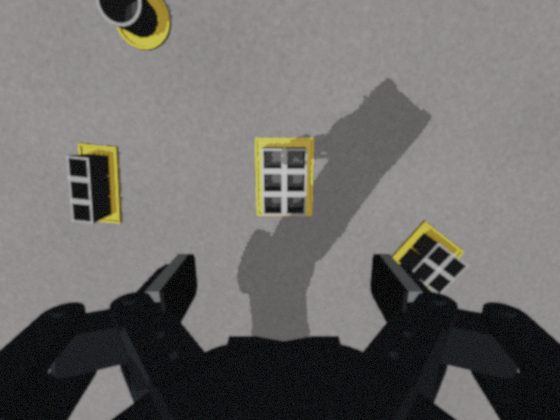

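All four pieces stand upright in their own trays (side view px (215,68), (360,78), (250,167) and (173,300)). The bottle and jug are where they were, and the gripper is clear. Handing in.

```bash
python3 -c "
from bench import ticket; print(ticket.finish_job())"
```

```text
the job is handed in; nothing more can be done
None
```

I took the stack apart from the top down (pot, strip, four-pack, six-pack). Each piece now stands upright in its own tray, and I handed the job in at about 38.7 s of the 104 s allowed.

The checks after each placing gave these offsets from the tray:

| Piece | Off centre | Out of square |
|---|---|---|
| Round pot | about 2 mm | – |
| Three-cell strip | about 2 mm | 0.6° |
| Four-cell pack | about 1.5 mm | 0.1° |
| Six-cell pack | about 1 mm | 0.2° |

- **Forces:** the highest I read was about 15 N, from pressing the strip gently onto its tray floor. I only sampled at the end of each move, so brief peaks in between could be higher.
- **Final side view:** all four pieces are upright, and the spray bottle and jug look unmoved. I judged those two by eye, because my attempt to measure their starting positions failed on pixels with no range reading.
- **Disagreement:** the top and wrist cameras differed by up to about 5 mm on tray positions, so I placed mainly by the wrist camera.

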